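# Close a dowelled keepsake box and hold it pressed

## Task

One of the two dowels on the wooden box body stands too proud: pick up the mallet and drive that dowel fully home with it, then put the mallet back down on the table, clear of the box. Then pick up the lid by its handle, fit it onto both dowels and press it down against the spring pins until it is closed flush on the rim; finish while still gripping the handle and pressing the lid closed. Leave the paint jar, the brush and the plywood disc where they are.

Things in the scene. Friction and masses are not known exactly. Their poses are not given: they have to be found in the camera images.
- box_body: Open wooden box body fixed on a thin plywood board that cannot shift. Board 180 x 100 x 8 mm, on it the box, 160 (x) x 80 (y) x 40 mm. Origin: centre of the board's underside on the table; x along the box's length, z up; flat top rim 48 mm above the origin. Two upright 10 mm wooden dowels at x = +66 and -66 mm, y = 0, noses tapered to 6 mm over the top 4 mm; the one at -66 is too proud.
- rim (a point): Middle of the box body, level with its top rim; axes as box_body. At the four corners (x = +-66, y = +-31 mm) a 6 mm steel spring pin sticks up 4 mm above the rim; it takes 10 N in all, the lid's own weight counting, to push the four flush so that the lid closes on the rim.
- home_dowel_top (a point): Centre of the top of the other dowel (x = +66 mm of box_body), which is home already: 12 mm above the rim.
- proud_dowel (a joint): How far the proud dowel (at x = -66 mm of box_body) has been driven down, in m: 0 = standing 22 mm above the rim, 0.010 = fully home, on its stop, 12 mm above the rim. It is a tight fit: moves only under about 10 N (more when driven fast, 6 N more at 0.1 m/s) and stays where it is left.
- proud_dowel_top (a point): Centre of the top of the proud dowel's nose; it goes down with the dowel.
- lid: Loose wooden lid lying flat, right way up, 160 (x) x 80 (y) x 22 mm, 0.14 to 0.28 kg. Origin: centre of its underside; z up. Mid-top a bar handle, 70 (x) x 20 (y) x 34 mm, its top 56 mm above the origin. Underneath at x = +66 and -66 mm two blind holes, 13 mm wide, 17 mm deep, for the dowels; fits either way round; cannot close on a proud dowel.
- mallet: Wooden mallet, 0.28 kg, standing on the square striking face of its head, handle level. Origin: centre of that face; z up through the head, 44 x 44 x 60 mm high. The handle runs along -x from the head: 18 mm wide (y), 26 mm high, its middle 30 mm above the striking face, from x = -22 to -167 mm. Its weight is mostly in the head.
- mallet_grip (a point): Point in the middle of the mallet's handle, 52 mm from the head's axis and 30 mm above the striking face; axes as mallet: a good place to grip it from above.
- paint_jar: Bystander: closed blue paint jar with a white cap, 60 mm wide, 65 mm high; origin at the centre of its underside.
- paint_brush: Bystander: paint brush, 190 mm long, lying flat on the table; its x axis runs along it.
- coaster: Bystander: plywood disc, 84 mm across, 9 mm thick, flat on the table; origin at the centre of its underside.
There are look-alikes about, which are no part of the job. Leave any red look-alike of the mallet alone.

How it is judged:
On the way, in this order (a step that is already met when the one before it is completed fails the run):
1. the proud dowel is driven home with the held mallet (value of joint proud_dowel above 0.0085 m and contact force between mallet and box_body above 2 N and contact force between the fingers and mallet above 2 N), for 0.02 s.
2. the mallet is put down on the table and let go (contact force between the fingers and mallet below 0.1 N and height (world z) of mallet below 0.035 m and linear speed of mallet below 0.03 m/s), for 0.2 s.
3. the lid is picked up (height (world z) of lid above 0.03 m and contact force between the fingers and lid above 1 N), for 0.1 s.
At the end, for the whole second after the job is handed in: The lid sits on both dowels, closed on the rim (gap under 1.8 mm, centred within 4 mm, turned under 0.05 rad), at rest, gripped and pressed on the box with over 7 N in all (its weight included); the dowel is at least 8.5 mm driven; the mallet rests on the table, clear of box and lid, let go (value of joint proud_dowel above 0.0085 m and z of lid in the frame of rim between -0.003 and 0.0018 m and horizontal distance between lid and rim below 0.004 m and angle between the x axis of lid and the x axis of box_body, either way round below 0.05 rad and angle between the z axis of lid and the z axis of box_body, either way round below 0.03 rad and contact force between lid and box_body above 7 N and contact force between the fingers and lid above 2 N and linear speed of lid below 0.01 m/s and contact force between the fingers and box_body below 1 N and height (world z) of mallet below 0.035 m and linear speed of mallet below 0.02 m/s and contact force between mallet and box_body below 0.1 N and contact force between mallet and lid below 0.1 N); the arm keeps its last pose, push and grip.
It fails at once if the lid is pressed on the box while the dowel still stands proud (contact force between lid and box_body above 3 N and value of joint proud_dowel below 0.0085 m).
It fails at once if the fingers push on the box body or its dowels (contact force between the fingers and box_body above 8 N).
It fails at once if the paint jar is disturbed (distance of paint_jar from where it was at the start of the episode above 0.03 m).
It fails at once if the brush is disturbed (distance of paint_brush from where it was at the start of the episode above 0.03 m).
It fails at once if the plywood disc is disturbed (distance of coaster from where it was at the start of the episode above 0.03 m).
It also fails if it takes over 58 s, if anything falls off the work surface, if the arm or the gripper's body presses on something with over 40 N, if the wrist force passes 120 N, or if a joint passes its speed limit or range.

## Robot

A 7-joint arm with a two-finger parallel gripper is mounted at the origin on the work surface. World frame = base frame: x ahead of the robot, y to its left, z up, the work surface at z = 0. Lengths are in m, angles in rad, forces in N, time in s.
With the tool pointing down it reaches from about 0.35 to 0.9 m from the base axis. Payload 8.1 kg.
Tool frame: the origin (TCP) lies at the very end of the fingers, on their centre line; the grasp point (between the pads) lies 19 mm behind it; z points along the fingers, y is the direction in which the jaws open and shut (so a half turn about z gives the same grasp; the last joint's range is limited). The gripper opens to 92 mm and grips with 3 to 60 N. Pads are 19 mm wide; open, the fingers measure 130 mm over their backs; the gripper's body (75 mm by 190 mm) begins 47 mm behind the grasp point.
Start: joints at [1.228, 0.434, 0.025, 1.573, -0.012, 1.134, -0.075], TCP at [0.148, -0.607, 0.227] pointing down, gripper open.
Joint ranges: [-2.62, 2.62], [-0.44, 2.09], [-1.27, 1.32], [0.08, 2.57], [-1.32, 4.46], [0.12, 2], [-2.74, 2.74]. Speed limits (rad/s): [2.22, 2.22, 3.01, 3.01, 3.14, 3.14, 3.14].

## Interface

Orientations are given as a unit quaternion [x, y, z, w].
In Python, from bench import env, vision, job gives the robot as it stands.
- The arm moves only by the tool play_rows, never from a script. Its argument "commands" is a list that holds one entry, the list of rows, each a list of 4 numbers: the shift along the tool's x, y, z in m, then the turn about the tool's z in rad. In form: [[[x, y, z, yaw], ...]]. A call has 1 to 20 rows; each row is the pose to reach, as a shift and turn from the pose measured when the call began, along the tool's axes at that moment; what a row does not reach only later rows make up. A row lasts 1/8 s, in which the tool goes at most 62.5 mm and 10.7 degrees, less where a joint would pass 70% of its speed; a pose out of reach is approached as far as the arm can. A call with a gripper value outside its range is refused whole. "grip" is the closure in counts, from 0 (fully open) to 255 (shut), set as the call begins (left out, the last holds). The fingers move at their own pace and stop on an object; the grip force is fixed at half the most. Time passes only in rows, so rows that repeat a pose let the fingers close. It gives the time, the measured TCP pose, the force and the opening at its end, in the units of the state.
- env.read_state(): the state, without advancing time (a new reading comes with each control period).
- vision.get_image(name): name is "side" or "top" or "wrist"; returns a dict with "pixels" (384x512x3 uint8, red, green, blue), "fovy" (degrees; the focal length in pixels is half the picture's height over the tangent of half this angle, whatever the lens; pixels are square), "cx", "cy" (the principal point, pixels), "extrinsics" (4x4, takes a point from world to camera coordinates); the wrist camera has in their place "hand_eye" (4x4, takes a point from camera to tool coordinates, whose origin is the TCP and whose axes are the flange's). Camera axes: x right, y down, z forward; pixel columns grow to the right and rows downward; lengths in m; the calibration is good to about 2 mm. A picture is of the moment at which its call begins: read the wrist's pose just before it. There is no depth.
- job.hand_in(): hands the job in, once; it reports no verdict.
The state is a dict: "time_s": time; "q": joint angles; "dq": joint speeds; "joint_efforts": joint torques, N m; "tool_pos": TCP position; "eef_rot": TCP orientation; "ft_force": force on the tool from outside, world axes, zero at the start; "moment": the same for the moment, N m; "grip_width": finger opening in m.
Only numpy, scipy, OpenCV 4.12 (cv2) and the standard library are available. Lean on these libraries where they do the work, as an engineer would, in place of code of your own. Each camera call takes 0.05 s, during which the arm holds its last target. There are 200 camera calls.

## Working session

There is one attempt and no reset: what is moved stays moved. The work goes in short steps, Python scripts to look and compute and a tool call to move; the robot and the scene stay as the last step left them, time stands still between calls to the robot, and variables do not carry over. Pictures are saved under pics/ and viewed, about 8 in all and at most 12, crops included, and the job is handed in when it is done.

Besides the shell and the picture viewer there is one more tool, called by a JSON object that holds its "op" and its "data", one argument or row to a line. play_rows: Moves the arm, as the interface text tells. Its arguments: {"type":"object","properties":{"commands":{"type":"array"},"grip":{"type":"number"}},"required":["commands"]}

```bash
mkdir -p pics; cat > h.py <<'E'
import numpy as np, cv2
from bench import env, vision, job
from scipy.spatial.transform import Rotation as R
def cam(n):
    s=env.read_state(); d=vision.get_image(n); p=np.array(d["pixels"])
    f=p.shape[0]/2/np.tan(np.radians(d["fovy"])/2)
    if n=="wrist":
        T=np.eye(4);T[:3,:3]=R.from_quat(s["eef_rot"]).as_matrix();T[:3,3]=s["tool_pos"]
        E=np.linalg.inv(T@np.array(d["hand_eye"]))
    else: E=np.array(d["extrinsics"])
    return p,(f,d["cx"],d["cy"],E)
def ray(c,u,v,z):
    f,cx,cy,E=c; W=np.linalg.inv(E); d=W[:3,:3]@np.array([(u-cx)/f,(v-cy)/f,1]); o=W[:3,3]
    return o+d*(z-o[2])/d[2]
def proj(c,P):
    f,cx,cy,E=c; q=E[:3,:3]@np.array(P)+E[:3,3]; return np.array([cx+f*q[0]/q[2],cy+f*q[1]/q[2]])
def save(p,n): cv2.imwrite("pics/"+n,p[...,::-1])
E
python3 - <<'E'
from h import *
s=env.read_state(); print({k:np.round(v,3) for k,v in s.items()})
ims=[]
for n in("top","side"):
    p,c=cam(n); ims.append(p); W=np.linalg.inv(c[3]); print(n,c[0],c[1],c[2],W[:3].round(3).tolist()); np.save(n+".npy",p)
    save(p,n+"0.png")
save(cv2.resize(ims[0],(800,600),interpolation=cv2.INTER_CUBIC),"t0.png")
save(cv2.resize(ims[1],(800,600),interpolation=cv2.INTER_CUBIC),"s0.png")
E
```

```text
{'time_s': np.float64(0.0), 'q': array([ 1.228,  0.435,  0.025,  1.574, -0.012,  1.134, -0.075]), 'dq': array([ 0.   ,  0.001, -0.001, -0.   , -0.   , -0.002, -0.   ]), 'joint_efforts': array([ 0.0000e+00, -6.6785e+01,  9.8500e-01, -3.1446e+01, -6.1000e-02,
        4.3000e-02,  0.0000e+00]), 'tool_pos': array([ 0.148, -0.607,  0.226]), 'eef_rot': array([ 0.993,  0.12 , -0.   , -0.001]), 'ft_force': array([ 0.012,  0.221, -0.291]), 'moment': array([-0.038,  0.063,  0.033]), 'grip_width': np.float64(0.092)}
top 481.8654218475491 250.50735249548617 195.17951361175352 [[-0.026, -0.994, 0.108, 0.367], [-0.999, 0.028, 0.016, -0.097], [-0.019, -0.107, -0.994, 1.223]]
side 388.29606071904914 251.899684146086 185.4459415622417 [[-0.892, -0.34, 0.298, 0.122], [-0.452, 0.657, -0.603, 0.607], [0.009, -0.673, -0.74, 0.938]]
```

View pics/t0.png

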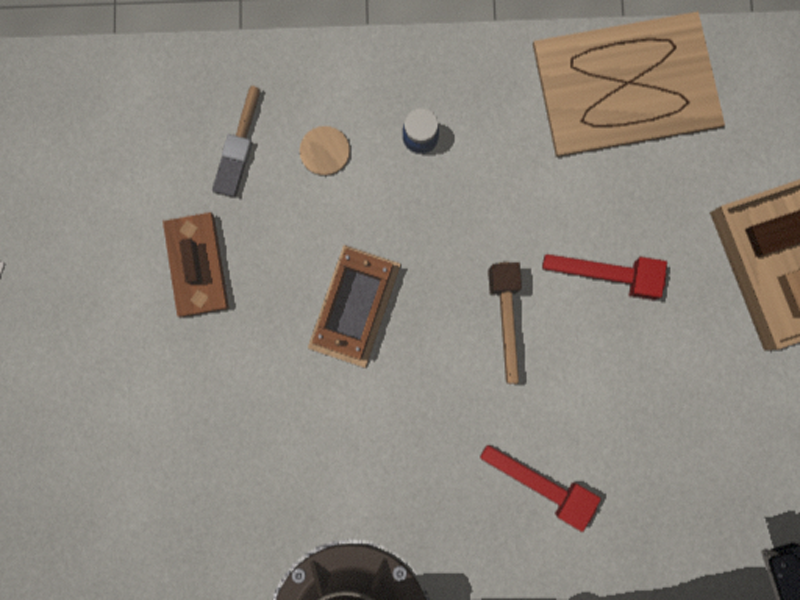

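View pics/s0.png

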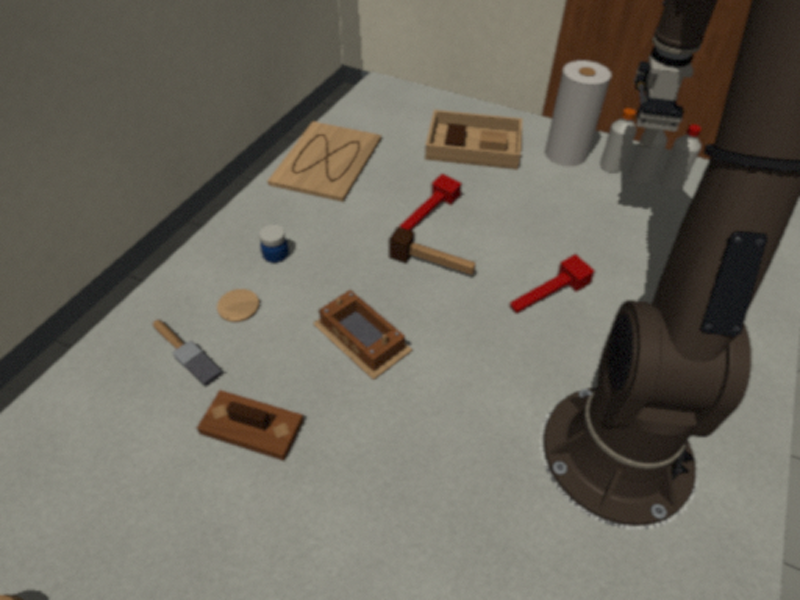

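Top view (800x600): wooden mallet with its dark head at (505,278) and handle end at (514,380); look-alikes are the red mallets at (605,275) and (545,485), and the tray at right (770,270) holds dark and tan blocks. Box at (355,305), lid at (197,265), disc (325,150), jar (420,130), brush (237,140). The wooden mallet is my choice.

```bash
python3 - <<'E'
from h import *
p,c=cam("top"); ps,cs=cam("side")
for (x,y) in [(505,278),(510,340),(175,265),(190,260),(355,348),(600,400),(320,345),(360,300)]:
    print((x,y),p[int(y/1.5625),int(x/1.5625)])
hsv=cv2.cvtColor(p,cv2.COLOR_RGB2HSV)
m=((hsv[...,1]>70)).astype(np.uint8)*255
cs_,_=cv2.findContours(m,cv2.RETR_EXTERNAL,cv2.CHAIN_APPROX_NONE)
for k in cs_:
    if cv2.contourArea(k)>150:
        r=cv2.minAreaRect(k); print(np.round(r[0],1),np.round(r[1],1),round(r[2],1), ray(c,*r[0],0.02).round(3), [ray(c,*q,0.02)[:2].round(3).tolist() for q in cv2.boxPoints(r)])
a=cv2.resize(p[150:240,190:270],None,fx=5,fy=5,interpolation=cv2.INTER_CUBIC)
b=cv2.resize(p[150:240+10,300:360],None,fx=4.5,fy=4.5,interpolation=cv2.INTER_CUBIC)
d=cv2.resize(ps[180:245,195:270],None,fx=5,fy=5,interpolation=cv2.INTER_CUBIC)
H=450; o=np.zeros((600,800,3),np.uint8); o[:450,:400]=a; 
o[:325,410:785]=d; b=cv2.resize(p[160:255,305:340],None,fx=2.8,fy=2.8); o[330:330+b.shape[0],420:420+b.shape[1]]=b
save(o,"crop1.png")
E
```

```text
(505, 278) [70 54 45]
(510, 340) [150 118  91]
(175, 265) [118  79  59]
(190, 260) [74 53 42]
(355, 348) [130  94  77]
(600, 400) [157 156 150]
(320, 345) [115  81  61]
(360, 300) [85 84 86]
[344.4 308.6] [82.  25.4] 31.0 [ 0.212 -0.299  0.02 ] [[0.239, -0.199], [0.291, -0.233], [0.186, -0.399], [0.135, -0.365]]
[323.5 206.5] [77. 19.] 90.0 [ 0.464 -0.259  0.02 ] [[0.562, -0.239], [0.56, -0.287], [0.367, -0.278], [0.369, -0.231]]
[386.4 172.9] [79.4 25.6] 9.5 [ 0.544 -0.42   0.02 ] [[0.531, -0.316], [0.595, -0.33], [0.556, -0.524], [0.493, -0.509]]
[226.2 195.5] [38.9 70. ] 18.8 [ 0.498 -0.016  0.02 ] [[0.432, 0.06], [0.599, 0.0], [0.564, -0.093], [0.399, -0.032]]
[124.5 168.9] [62.8 33.2] 80.5 [0.573 0.241 0.02 ] [[0.648, 0.297], [0.66, 0.212], [0.499, 0.186], [0.488, 0.269]]
[498.1 171.3] [98.7 60.1] 71.6 [ 0.54  -0.698  0.02 ] [[0.638, -0.595], [0.683, -0.742], [0.444, -0.799], [0.4, -0.655]]
[207.5  96. ] [30. 31.] 90.0 [0.757 0.027 0.02 ] [[0.798, 0.066], [0.795, -0.014], [0.716, -0.012], [0.719, 0.067]]
[158.  71.] [ 6.7 32.9] 17.5 [0.828 0.154 0.02 ] [[0.789, 0.176], [0.873, 0.149], [0.867, 0.133], [0.783, 0.159]]
[401.9  53.3] [ 75.3 111.1] 79.7 [ 0.854 -0.477  0.02 ] [[0.933, -0.323], [0.977, -0.608], [0.777, -0.629], [0.734, -0.348]]
```

View pics/crop1.png

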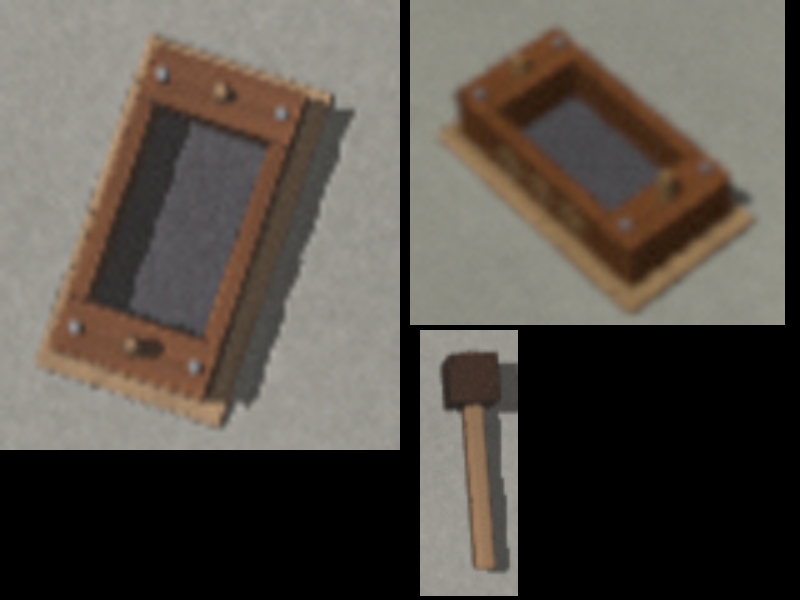

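The close crop confirms the choice: plain wooden mallet with a dark head. The near dowel, at crop (130,346) and px ≈(216,219), casts the long shadow and stands taller in the side view, so it is the proud one. The home dowel is at crop (222,92).

```bash
cat >> h.py <<'E'
def toolshift(P, ang=None):
    "shift in tool axes to put TCP at P, and yaw to have tool x at world heading ang (mod pi)"
    s=env.read_state(); M=R.from_quat(s["eef_rot"]).as_matrix(); d=M.T@(np.array(P)-s["tool_pos"])
    h=np.arctan2(M[1,0],M[0,0]); y=0
    if ang is not None: y=-((ang-h+np.pi/2)%np.pi-np.pi/2)
    return d.round(4),round(float(y),4),"head",round(float(h),4),"tilt",(M[:,2]).round(3)
E
python3 - <<'E'
from h import *
p=np.load("top.npy"); 
_,c=cam("top")
g=lambda x,y,z:ray(c,190+(x+.5)/5-.5,150+(y+.5)/5-.5,z)
P=[g(x,y,.051) for x,y in[(162,75),(281,113),(75,327),(195,367)]]
print("pins",np.round(P,4).tolist(),"c",np.mean(P,0).round(4), "L",np.linalg.norm(P[0]-P[2]),np.linalg.norm(P[0]-P[1]))
v=(P[0]+P[1]-P[2]-P[3]);a=np.arctan2(v[1],v[0]);print("box ang",a)
print("proud",g(130,346,.070).round(4),"home",g(222,92,.060).round(4))
g=lambda x,y,z:ray(c,305+(x-420)/2.8,160+(y-330)/2.8,z)
h0,h1=g(473.5,408,.043),g(484.5,568,.043); print("handle",h0,h1,"headtop",g(474,379,.06))
v=h0-h1;ma=np.arctan2(v[1],v[0]);print("mallet ang",ma,np.linalg.norm(v))
gp=h0-20*0.001*v/np.linalg.norm(v);print(gp)
print(toolshift([gp[0],gp[1],0.16],ma))
E
```

```text
pins [[0.5716, -0.0094, 0.051], [0.551, -0.0677, 0.051], [0.4482, 0.0355, 0.051], [0.4271, -0.0227, 0.051]] c [ 0.4995 -0.0161  0.051 ] L 0.13129563705208058 0.061807558693562234
box ang -0.3488043563999135
proud [0.4371 0.0071 0.07  ] home [ 0.5607 -0.0393  0.06  ]
handle [ 0.50772469 -0.25925117  0.043     ] [ 0.36768381 -0.26288332  0.043     ] headtop [ 0.53103055 -0.25841627  0.06      ]
mallet ang 0.025930558063090026 0.14008797594801634
[ 0.48773141 -0.25976973  0.043     ]
(array([ 0.4121, -0.2566,  0.0665]), 0.2138, 'head', 0.2397, 'tilt', array([-0.   ,  0.001, -1.   ]))
```

{"op": "play_rows", "data": {
  "commands": [
    [[0.05,-0.03,0.0,0.03],[0.1,-0.06,0.0,0.06],[0.15,-0.09,0.01,0.08],[0.2,-0.12,0.02,0.1],[0.25,-0.15,0.03,0.13],[0.3,-0.185,0.04,0.16],[0.35,-0.218,0.05,0.19],[0.4,-0.249,0.06,0.21],[0.412,-0.2565,0.0665,0.214],[0.412,-0.2565,0.0665,0.214],[0.412,-0.2565,0.0665,0.214],[0.412,-0.2565,0.0665,0.214]]
  ],
  "grip": 0
}}

```text
time_s: 1.75
tool_pos: [0.4867, -0.2617, 0.1604]
eef_rot: [1.0, 0.011, -0.0, 0.0]
ft_force: [-0.2, 0.5, 0.7]
grip_width: 0.0917
```

```bash
python3 - <<'E'
from h import *
p,c=cam("wrist"); s=env.read_state(); print(s["time_s"],s["tool_pos"].round(4) if hasattr(s["tool_pos"],"round") else s["tool_pos"],toolshift([.4877,-.2598,.012],.026))
for q in [(.5308,-.2586,.06),(.5087,-.2592,.043),(.368,-.2628,.043)]:
    u=proj(c,q); print(q,u.round(1)); cv2.circle(p,tuple(int(round(k)) for k in u),3,(0,255,0),1)
save(p,"w1.png")
E
```

```text
1.8 [ 0.4868 -0.2614  0.1604] (array([ 0.0009, -0.0016,  0.1484]), -0.0028, 'head', 0.0232, 'tilt', array([ 0.,  0., -1.]))
(0.5308, -0.2586, 0.06) [257.7 147.1]
(0.5087, -0.2592, 0.043) [257.9 167.6]
(0.368, -0.2628, 0.043) [258.5 292.8]
```

View pics/w1.png

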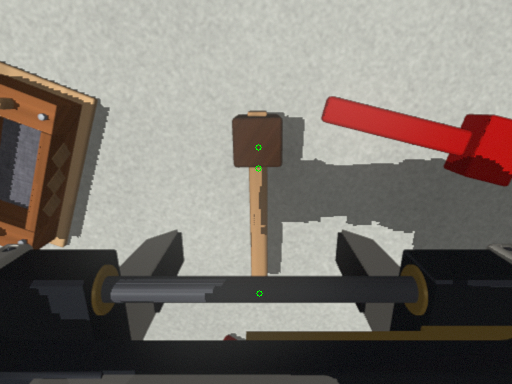

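The wrist view shows the mallet centred between the jaws: head top at ≈(257,141), handle on column 258. This agrees with the projections, so I descend and grip.

{"op": "play_rows", "data": {
  "commands": [
    [[0.001,-0.0015,0.05,0],[0.001,-0.0015,0.1,0],[0.001,-0.0015,0.135,0],[0.001,-0.0015,0.147,0],[0.001,-0.0015,0.147,0],[0.001,-0.0015,0.147,0]]
  ]
}}

```text
time_s: 2.55
tool_pos: [0.4888, -0.2605, 0.0149]
eef_rot: [1.0, 0.011, 0.001, 0.001]
ft_force: [-0.1, 0.5, 1.2]
grip_width: 0.0918
```

{"op": "play_rows", "data": {
  "commands": [
    [[0,0,0,0],[0,0,0,0],[0,0,0,0],[0,0,0,0],[0,0,0,0],[0,0,0,0],[0,0,0,0],[0,0,0,0]]
  ],
  "grip": 255
}}

```text
time_s: 3.55
tool_pos: [0.4887, -0.2604, 0.0148]
eef_rot: [1.0, 0.011, 0.001, 0.0]
ft_force: [0.1, -1.6, -0.2]
grip_width: 0.0181
```

{"op": "play_rows", "data": {
  "commands": [
    [[0,0,-0.02,0],[0,0,-0.06,0],[0,0,-0.1,0],[0,0,-0.13,0],[0,0,-0.13,0],[0,0,-0.13,0]]
  ]
}}

```text
time_s: 4.3
tool_pos: [0.4876, -0.26, 0.1436]
eef_rot: [1.0, 0.011, 0.0, 0.0]
ft_force: [-1.6, -0.1, -3.7]
grip_width: 0.0177
```

```bash
python3 - <<'E'
from h import *
p,c=cam("wrist"); ps,cs=cam("side")
a=-.3488; pr=np.array([.4380,.0064]); print("proud from frame",np.array([.4995,-.0161])-.066*np.array([np.cos(a),np.sin(a)]))
# mallet heading kept ~0.026 ; contact 10 mm handle-side of head axis: grip is 34 mm behind dowel
m=.024; t=pr-.034*np.array([np.cos(m),np.sin(m)])
print(t,toolshift([t[0],t[1],.115],m))
o=np.zeros((384,800,3),np.uint8); o[:,:512]=p; o[:240,540:800]=cv2.resize(ps[110:230,230:360],(260,240)); save(o,"w2.png")
E
```

```text
proud from frame [0.43747429 0.00645684]
[0.40400979 0.00558408] (array([-0.0773, -0.2674,  0.0283]), -0.001, 'head', 0.023, 'tilt', array([-0.001,  0.   , -1.   ]))
```

View pics/w2.png

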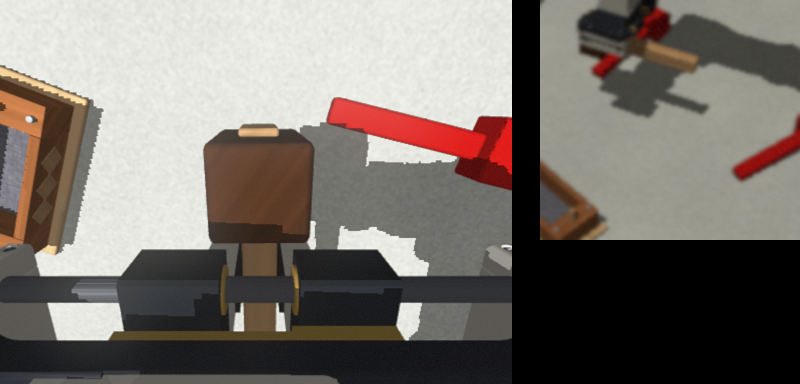

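Mallet held level (gap 18 mm, lifted load ≈3 N), with the face 14.8 mm below the TCP. I move over the proud dowel.

{"op": "play_rows", "data": {
  "commands": [
    [[-0.015,-0.05,0.0,0],[-0.03,-0.1,0.0,0],[-0.045,-0.15,0.0,0],[-0.06,-0.2,0.0,0],[-0.07,-0.245,0.005,0],[-0.077,-0.267,0.015,0],[-0.077,-0.267,0.02,0],[-0.077,-0.267,0.02,0],[-0.077,-0.267,0.02,0]]
  ]
}}

```text
time_s: 5.52
tool_pos: [0.4046, 0.0043, 0.1232]
eef_rot: [1.0, 0.011, -0.0, -0.0]
ft_force: [-0.2, -0.6, -3.4]
grip_width: 0.0177
```

```bash
python3 - <<'E'
from h import *
p,c=cam("top"); ps,cs=cam("side")
print(toolshift([.404,.0056,.0868]),env.read_state()["ft_force"],env.read_state()["time_s"])
o=np.zeros((450,800,3),np.uint8); o[:450,:400]=cv2.resize(p[150:240,185:265],(400,450)); o[:375,410:785]=cv2.resize(ps[165:240,200:275],(375,375)); save(o,"c3.png")
E
```

```text
(array([-0.0006, -0.0011,  0.0366]), 0.0, 'head', 0.0214, 'tilt', array([-0.,  0., -1.])) [ 0.72302283  0.4407547  -3.00356795] 5.625
```

View pics/c3.png

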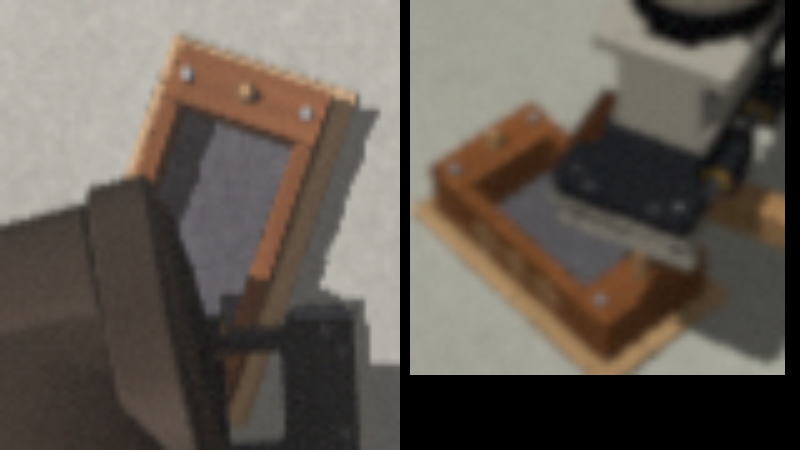

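The arm hides the head in both views; in the side crop the proud dowel shows at (640,265), just below the gripper. I come down slowly and watch the force.

{"op": "play_rows", "data": {
  "commands": [
    [[-0.0005,-0.001,0.012,0],[-0.0005,-0.001,0.024,0],[-0.0005,-0.001,0.03,0],[-0.0005,-0.001,0.034,0],[-0.0005,-0.001,0.037,0],[-0.0005,-0.001,0.04,0],[-0.0005,-0.001,0.042,0],[-0.0005,-0.001,0.042,0]]
  ]
}}

```text
time_s: 6.62
tool_pos: [0.4043, 0.0056, 0.0817]
eef_rot: [1.0, 0.011, 0.0, -0.0]
ft_force: [-2.8, 0.5, 3.7]
grip_width: 0.0175
```

{"op": "play_rows", "data": {
  "commands": [
    [[0,0,0.002,0],[0,0,0.004,0],[0,0,0.006,0],[0,0,0.008,0],[0,0,0.008,0]]
  ]
}}

```text
time_s: 7.25
tool_pos: [0.4043, 0.0057, 0.0742]
eef_rot: [1.0, 0.011, 0.0, -0.0]
ft_force: [-3.5, -0.7, 8.0]
grip_width: 0.0176
```

{"op": "play_rows", "data": {
  "commands": [
    [[0,0,0.002,0],[0,0,0.004,0],[0,0,0.006,0],[0,0,0.006,0]]
  ]
}}

```text
time_s: 7.75
tool_pos: [0.4021, 0.0056, 0.0683]
eef_rot: [1.0, 0.011, -0.001, 0.0]
ft_force: [-10.3, 0.7, 14.1]
grip_width: 0.0181
```

```bash
python3 - <<'E'
from h import *
p,c=cam("wrist"); ps,cs=cam("side")
s=env.read_state();print(s["ft_force"],s["moment"],s["tool_pos"])
o=np.zeros((384,800,3),np.uint8); o[:,:512]=p; o[:280,520:800]=cv2.resize(ps[165:235,205:275],(280,280)); save(o,"c4.png")
E
```

```text
[-10.75891939   0.31391492  14.90701456] [0.13724827 1.9690888  0.07387351] [0.40205741 0.00559146 0.06831033]
```

View pics/c4.png

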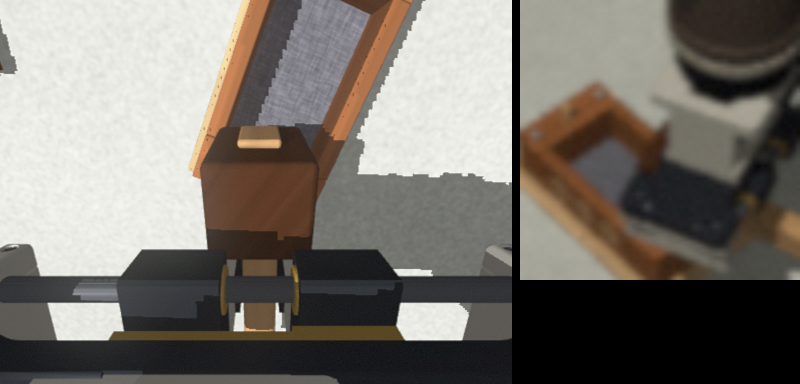

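The mallet has pitched a little head-up in the jaws and the force has risen to ≈18 N net with no more travel, so the dowel should be on its stop. I lift, move aside and check the dowel.

{"op": "play_rows", "data": {
  "commands": [
    [[0,0,-0.03,0],[0,0,-0.08,0],[0.01,0.05,-0.08,0],[0.03,0.1,-0.08,0],[0.05,0.15,-0.08,0],[0.07,0.2,-0.08,0],[0.08,0.25,-0.07,0],[0.085,0.265,-0.06,0],[0.085,0.265,-0.05,0],[0.085,0.265,-0.05,0]]
  ]
}}

```text
time_s: 9.1
tool_pos: [0.4922, -0.2552, 0.1172]
eef_rot: [1.0, 0.012, -0.002, -0.001]
ft_force: [0.3, 0.2, -3.6]
grip_width: 0.0178
```

```bash
python3 - <<'E'
from h import *
p,c=cam("top"); ps,cs=cam("side"); pw,cw=cam("wrist")
s=env.read_state();print(s["ft_force"],s["moment"],s["tool_pos"],s["time_s"])
for z in(.06,.07):
  for n,q in(("proud",(.4375,.0065,z)),("home",(.5615,-.0387,z))): print(z,n,"top",proj(c,q).round(1),"side",proj(cs,q).round(1), "crop",((proj(cs,q)-[195,180])*5).round())
o=np.zeros((600,800,3),np.uint8); o[:450,:400]=cv2.resize(p[150:240,190:270],(400,450),interpolation=cv2.INTER_CUBIC); o[:325,410:785]=cv2.resize(ps[180:245,195:270],(375,325),interpolation=cv2.INTER_CUBIC);o[330:600,410:770]=cv2.resize(pw,(360,270)); save(o,"c5.png")
E
```

```text
[ 0.17357957  0.44230129 -2.445557  ] [0.05864116 0.06550943 0.01809425] [ 0.49326042 -0.25593848  0.11862672] 9.25
0.06 proud top [216.2 218.9] side [245.8 216.6] crop [254. 183.]
0.06 home top [233.7 167.7] side [216.2 191. ] crop [106.  55.]
0.07 proud top [215.8 218.6] side [245.8 214.4] crop [254. 172.]
0.07 home top [233.5 167. ] side [216.  188.8] crop [105.  44.]
```

View pics/c5.png

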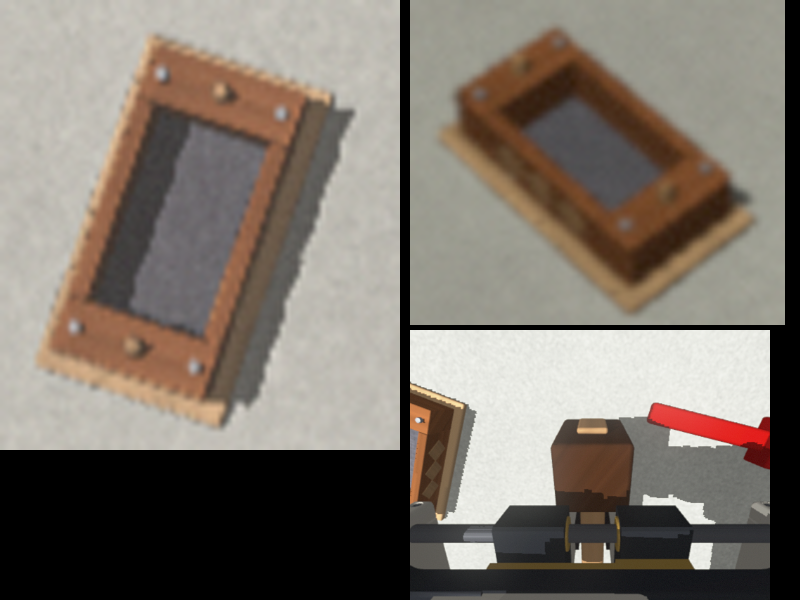

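Both dowels now look alike: the proud one, at crop (134,347), has the same short shadow as the home one at (222,92). It is down, so I put the mallet on the table where it came from.

{"op": "play_rows", "data": {
  "commands": [
    [[0,0,0.04,0],[0,0,0.07,0],[0,0,0.085,0],[0,0,0.09,0],[0,0,0.094,0],[0,0,0.097,0],[0,0,0.1,0],[0,0,0.1,0]]
  ]
}}

```text
time_s: 10.25
tool_pos: [0.493, -0.256, 0.0187]
eef_rot: [1.0, 0.012, -0.001, 0.0]
ft_force: [0.7, -0.1, -2.3]
grip_width: 0.0178
```

{"op": "play_rows", "data": {
  "commands": [
    [[0,0,0.002,0],[0,0,0.004,0],[0,0,0.005,0],[0,0,0.005,0]]
  ]
}}

```text
time_s: 10.75
tool_pos: [0.493, -0.256, 0.0136]
eef_rot: [1.0, 0.012, -0.001, 0.0]
ft_force: [0.1, -0.3, -3.1]
grip_width: 0.0175
```

{"op": "play_rows", "data": {
  "commands": [
    [[0,0,0.002,0],[0,0,0.004,0],[0,0,0.006,0],[0,0,0.006,0]]
  ]
}}

```text
time_s: 11.25
tool_pos: [0.4938, -0.2561, 0.0103]
eef_rot: [1.0, 0.012, -0.0, 0.001]
ft_force: [-8.0, 3.8, 32.4]
grip_width: 0.018
```

Firm contact with the table. I release and rise, then measure the lid from the cached views.

{"op": "play_rows", "data": {
  "commands": [
    [[0,0,-0.002,0],[0,0,-0.002,0],[0,0,-0.002,0],[0,0,-0.002,0],[0,0,-0.002,0],[0,0,-0.002,0]]
  ],
  "grip": 0
}}

```text
time_s: 12.0
tool_pos: [0.4938, -0.2561, 0.0121]
eef_rot: [1.0, 0.012, -0.0, 0.001]
ft_force: [0.3, -0.8, 0.1]
grip_width: 0.0733
```

{"op": "play_rows", "data": {
  "commands": [
    [[0,0,-0.04,0],[0,0,-0.09,0],[0,0,-0.14,0],[0,0,-0.19,0],[0,0,-0.19,0]]
  ]
}}

```text
time_s: 12.62
tool_pos: [0.4962, -0.2568, 0.2063]
eef_rot: [1.0, 0.012, 0.003, 0.002]
ft_force: [0.1, -0.2, -0.2]
grip_width: 0.0922
```

```bash
python3 - <<'E'
from h import *
p,c=cam("top"); s=env.read_state();print(s["time_s"],s["grip_width"],s["tool_pos"],s["ft_force"])
hsv=cv2.cvtColor(p,cv2.COLOR_RGB2HSV); roi=np.zeros(p.shape[:2],np.uint8); roi[125:215,95:155]=1
lab=((hsv[...,1]>70)&(roi>0)).astype(np.uint8)
k=max(cv2.findContours(lab,cv2.RETR_EXTERNAL,cv2.CHAIN_APPROX_NONE)[0],key=cv2.contourArea)
r=cv2.minAreaRect(k); B=np.array([ray(c,*q,.022) for q in cv2.boxPoints(r)]); print(B[:,:2].round(4).tolist(),[np.linalg.norm(B[i]-B[i-1]).round(4) for i in range(4)])
dk=((p[...,0]<88)&(cv2.erode(lab,np.ones((7,7)))>0)).astype(np.uint8)
k=max(cv2.findContours(dk,cv2.RETR_EXTERNAL,cv2.CHAIN_APPROX_NONE)[0],key=cv2.contourArea); r2=cv2.minAreaRect(k); print("handle",r2,ray(c,*r2[0],.05))
l=lambda a,b:np.arctan2(*(a-b)[1::-1])%np.pi
print("edge angs",l(B[0],B[1]),l(B[1],B[2]), "centre",B.mean(0))
e=[l(B[0],B[1]),l(B[1],B[2])]; ce=B.mean(0)
L=np.linalg.norm(B[0]-B[1]); a=e[0] if L>.12 else e[1]
print(a,toolshift([ce[0],ce[1],.2],a))
E
```

```text
12.675 0.09237621879910676 [ 0.49478804 -0.25628749  0.2038241 ] [ 0.18103351  0.5599057  -0.44152717]
[[0.6477, 0.2955], [0.659, 0.2122], [0.4988, 0.1867], [0.4877, 0.2687]] [np.float64(0.1623), np.float64(0.084), np.float64(0.1622), np.float64(0.0828)]
handle ((132.05384826660156, 167.9307861328125), (24.43484115600586, 3.1008682250976562), 82.87498474121094) [0.56989267 0.21380071 0.05      ]
edge angs 1.705037751304527 0.1582295681110847 centre [0.57331216 0.24079514 0.022     ]
0.1582295681110847 (array([ 0.0904, -0.4951,  0.0028]), -0.1343, 'head', 0.0239, 'tilt', array([ 0.003, -0.003, -1.   ]))
```

{"op": "play_rows", "data": {
  "commands": [
    [[0.01,-0.06,0.0,-0.02],[0.02,-0.12,0.0,-0.04],[0.032,-0.18,0.0,-0.06],[0.044,-0.24,0.0,-0.08],[0.055,-0.3,0.0,-0.1],[0.066,-0.36,0.0,-0.12],[0.076,-0.42,0.005,-0.134],[0.088,-0.48,0.015,-0.134],[0.0905,-0.495,0.023,-0.134],[0.0905,-0.495,0.023,-0.134],[0.0905,-0.495,0.023,-0.134]]
  ]
}}

```text
time_s: 14.05
tool_pos: [0.5736, 0.2381, 0.1792]
eef_rot: [0.997, 0.078, 0.001, 0.002]
ft_force: [0.0, -0.4, 0.2]
grip_width: 0.0917
```

```bash
python3 - <<'E'
from h import *
p,c=cam("wrist"); s=env.read_state(); print(s["time_s"],s["tool_pos"])
np.save("wl.npy",p); np.save("wE.npy",c[3])
a=.158; ce=np.array([.5733,.2408])
for x,y,z in[(.08,.04,.022),(.08,-.04,.022),(-.08,.04,.022),(-.08,-.04,.022),(.035,.01,.056),(.035,-.01,.056)]:
    q=ce+np.array([x*np.cos(a)-y*np.sin(a),x*np.sin(a)+y*np.cos(a)]); u=proj(c,[*q,z]); print(u.round(1)); cv2.circle(p,tuple(int(round(k)) for k in u),3,(0,255,0),1)
save(p,"w6.png")
E
```

```text
14.1 [0.57390561 0.23809938 0.17970205]
[217.3 104. ]
[295.4 103.8]
[223.6 244.8]
[290.8 244.5]
[246.1 153.3]
[266.9 153.2]
```

View pics/w6.png

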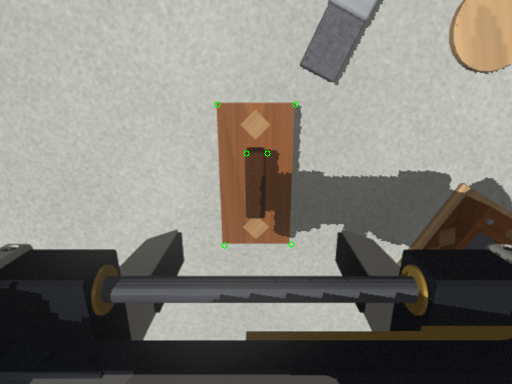

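All four projected lid corners (218,103), (295,103), (223,244), (291,244) fall on the lid's corners, with the handle between the jaws at columns 246–266. I descend and grip.

```bash
python3 - <<'E'
from h import *
print(toolshift([.5733,.2408,.028],.158))
E
```

```text
(array([-0.0005, -0.0034,  0.1517]), -0.0029, 'head', 0.1551, 'tilt', array([ 0.003, -0.004, -1.   ]))
```

{"op": "play_rows", "data": {
  "commands": [
    [[-0.0005,-0.003,0.05,-0.003],[-0.0005,-0.003,0.1,-0.003],[-0.0005,-0.003,0.135,-0.003],[-0.0005,-0.003,0.15,-0.003],[-0.0005,-0.003,0.15,-0.003],[-0.0005,-0.003,0.15,-0.003]]
  ]
}}

```text
time_s: 14.85
tool_pos: [0.5745, 0.2406, 0.0314]
eef_rot: [0.997, 0.079, 0.002, 0.002]
ft_force: [-0.6, 0.9, 0.3]
grip_width: 0.0918
```

{"op": "play_rows", "data": {
  "commands": [
    [[0,0,0,0],[0,0,0,0],[0,0,0,0],[0,0,0,0],[0,0,0,0],[0,0,0,0],[0,0,0,0],[0,0,0,0]]
  ],
  "grip": 255
}}

```text
time_s: 15.85
tool_pos: [0.5745, 0.2407, 0.0314]
eef_rot: [0.997, 0.079, 0.002, 0.002]
ft_force: [0.4, 0.7, -0.6]
grip_width: 0.0201
```

{"op": "play_rows", "data": {
  "commands": [
    [[0,0,-0.03,0],[0,0,-0.08,0],[0,0,-0.13,0],[0,0,-0.13,0],[0,0,-0.13,0]]
  ]
}}

```text
time_s: 16.48
tool_pos: [0.5732, 0.2406, 0.1605]
eef_rot: [0.997, 0.079, 0.002, 0.002]
ft_force: [-1.0, 0.6, -2.5]
grip_width: 0.0197
```

```bash
python3 - <<'E'
from h import *
p,c=cam("wrist"); s=env.read_state(); print(s["time_s"],s["tool_pos"],s["ft_force"],s["moment"],s["grip_width"])
save(p,"w7.png")
a=-.3488
print(toolshift([.4993,-.0161,.16],a))
E
```

```text
16.525 [0.57286199 0.24037615 0.1597977 ] [-0.64308708  1.03671584 -2.54653874] [0.03018302 0.02625703 0.00073401] 0.01965144184327386
(array([-0.1129,  0.2418,  0.0007]), 0.5064, 'head', 0.1576, 'tilt', array([ 0.003, -0.004, -1.   ]))
```

View pics/w7.png

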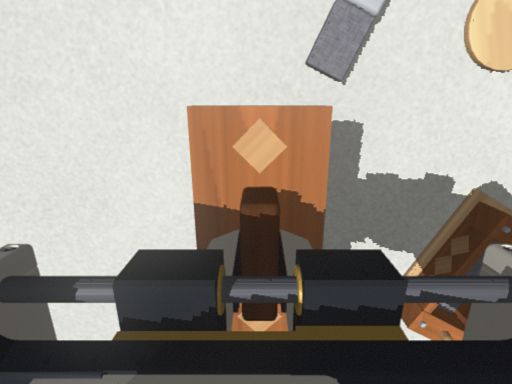

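Lid held square (front edge level from (188,106) to (331,106)), hanging ≈2 N. I carry it over the box and hover.

{"op": "play_rows", "data": {
  "commands": [
    [[-0.025,0.05,0.0,0.1],[-0.05,0.1,0.0,0.2],[-0.075,0.15,0.0,0.3],[-0.095,0.2,0.0,0.4],[-0.11,0.235,0.0,0.48],[-0.113,0.242,0.015,0.506],[-0.113,0.242,0.03,0.506],[-0.113,0.242,0.04,0.506],[-0.113,0.242,0.04,0.506],[-0.113,0.242,0.04,0.506]]
  ]
}}

```text
time_s: 17.77
tool_pos: [0.4996, -0.0159, 0.1208]
eef_rot: [0.985, -0.173, 0.002, 0.002]
ft_force: [0.1, -0.0, -1.8]
grip_width: 0.0195
```

```bash
python3 - <<'E'
from h import *
p,c=cam("top"); s=env.read_state(); tp=np.array(s["tool_pos"]); print(s["time_s"],tp,s["ft_force"],toolshift([.4993,-.0161,.1],-.3488))
zt=tp[2]-.0314+.022; a=-.3488; ce=np.array([.4993,-.0161]); o=p.copy()
for x,y in[(.08,.04),(.08,-.04),(-.08,.04),(-.08,-.04)]:
    q=ce+np.array([x*np.cos(a)-y*np.sin(a),x*np.sin(a)+y*np.cos(a)]); u=proj(c,[*q,zt]); print(u.round(1))
np.save("t8.npy",p)
save(cv2.resize(p[140:240,180:290],None,fx=5.5,fy=5.5,interpolation=cv2.INTER_CUBIC),"t8.png")
E
```

```text
17.825 [ 0.499773   -0.0160118   0.12096929] [-0.03545909 -0.09453629 -1.65355462] (array([-0.0005,  0.0002,  0.021 ]), 0.0013, 'head', -0.3475, 'tilt', array([ 0.003, -0.004, -1.   ]))
[218.3 153.3]
[250.7 163.9]
[195.9 217.9]
[228.6 228.9]
```

View pics/t8.png

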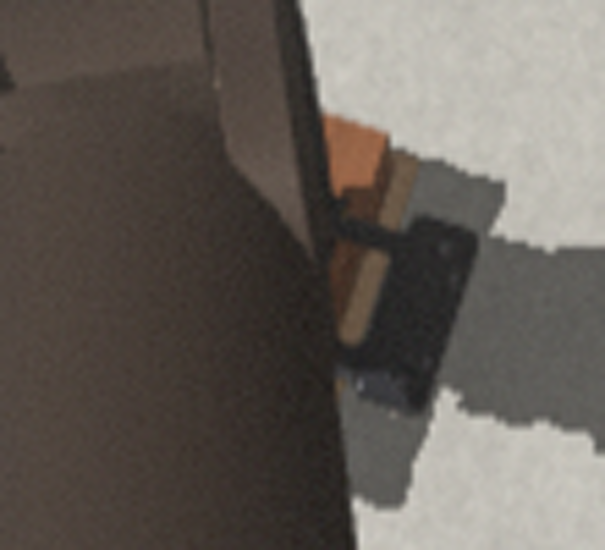

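The visible lid corner is at px (250.5,164.4) against the predicted (250.7,163.9), so it lies within 1 mm. I lower it onto the dowels slowly.

{"op": "play_rows", "data": {
  "commands": [
    [[0,0,0.012,0.001],[0,0,0.022,0.001],[0,0,0.027,0.001],[0,0,0.03,0.001],[0,0,0.033,0.001],[0,0,0.035,0.001],[0,0,0.035,0.001]]
  ]
}}

```text
time_s: 18.7
tool_pos: [0.4999, -0.0162, 0.0859]
eef_rot: [0.985, -0.173, 0.002, 0.002]
ft_force: [0.1, 0.2, -2.0]
grip_width: 0.0198
```

The dowels are in the holes with no side force. Next I press against the spring pins.

{"op": "play_rows", "data": {
  "commands": [
    [[0,0,0.002,0],[0,0,0.004,0],[0,0,0.005,0],[0,0,0.006,0],[0,0,0.006,0]]
  ]
}}

```text
time_s: 19.32
tool_pos: [0.5001, -0.0162, 0.0802]
eef_rot: [0.985, -0.173, 0.002, 0.002]
ft_force: [-1.4, 0.6, 6.2]
grip_width: 0.02
```

{"op": "play_rows", "data": {
  "commands": [
    [[0,0,0.001,0],[0,0,0.002,0],[0,0,0.0025,0],[0,0,0.0025,0]]
  ]
}}

```text
time_s: 19.82
tool_pos: [0.5001, -0.0162, 0.0792]
eef_rot: [0.985, -0.173, 0.003, 0.002]
ft_force: [-8.5, -1.0, 24.1]
grip_width: 0.02
```

Net push ≈26 N at the height of the closed lid. I hold briefly and take a final look.

{"op": "play_rows", "data": {
  "commands": [
    [[0,0,0,0],[0,0,0,0],[0,0,0,0],[0,0,0,0]]
  ]
}}

```text
time_s: 20.32
tool_pos: [0.5001, -0.0162, 0.0796]
eef_rot: [0.985, -0.173, 0.003, 0.002]
ft_force: [-3.4, -0.4, 6.4]
grip_width: 0.0194
```

```bash
python3 - <<'E'
from h import *
p,c=cam("top"); ps,cs=cam("side"); s=env.read_state(); print(s["time_s"],s["tool_pos"],s["ft_force"],s["grip_width"])
o=np.zeros((600,800,3),np.uint8); o[:288,:384]=cv2.resize(p,(384,288)); o[:,390:]=cv2.resize(ps[120:310,130:260],(410,600)); o[300:600,:380]=cv2.resize(p[150:270,240:392],(380,300)); save(o,"f.png")
E
```

```text
20.425 [ 0.50010165 -0.01615779  0.07958852] [-2.31933178 -0.07722097  7.01597769] 0.019639235668661797
```

View pics/f.png

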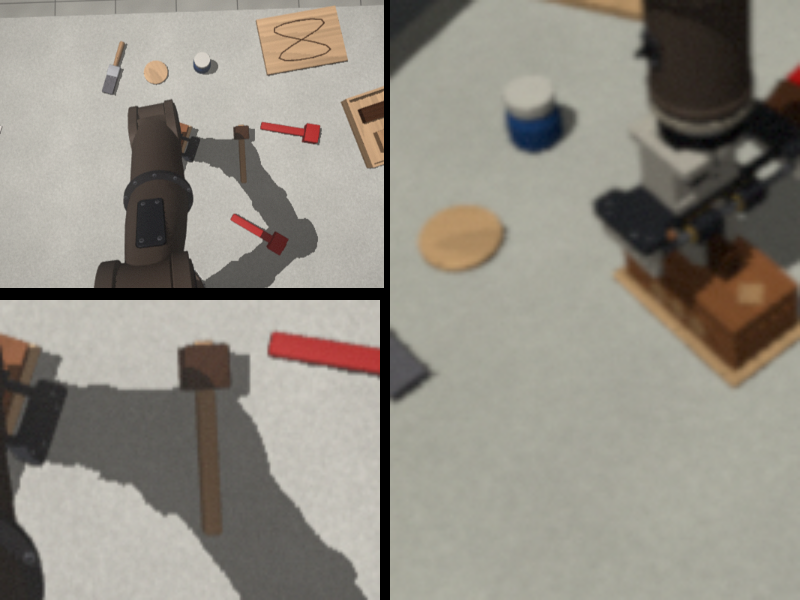

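The mallet stands on the table, clear of the box, and the lid looks closed. The push eased when the call re-referenced to the measured pose, so I press again by 2 mm and hand in holding that target.

{"op": "play_rows", "data": {
  "commands": [
    [[0,0,0.001,0],[0,0,0.002,0],[0,0,0.0025,0],[0,0,0.0025,0],[0,0,0.0025,0],[0,0,0.0025,0],[0,0,0.0025,0],[0,0,0.0025,0]]
  ]
}}

```text
time_s: 21.42
tool_pos: [0.5002, -0.0162, 0.0792]
eef_rot: [0.985, -0.174, 0.003, 0.002]
ft_force: [-10.9, -1.3, 33.9]
grip_width: 0.0199
```

36 N is more than needed, so I ease to a mid value.

{"op": "play_rows", "data": {
  "commands": [
    [[0,0,0.0012,0],[0,0,0.0012,0],[0,0,0.0012,0],[0,0,0.0012,0],[0,0,0.0012,0],[0,0,0.0012,0]]
  ]
}}

```text
time_s: 22.18
tool_pos: [0.5001, -0.0162, 0.0792]
eef_rot: [0.985, -0.174, 0.003, 0.002]
ft_force: [-6.1, 0.6, 20.7]
grip_width: 0.0199
```

```bash
python3 - <<'E'
from h import *
s=env.read_state(); print(s["ft_force"],s["tool_pos"],np.abs(s["dq"]).max()); print(job.hand_in())
E
```

```text
[-6.07441061  0.61598966 20.65863854] [ 0.50014342 -0.01621219  0.07924526] 0.0017877524073944269
the job is handed in; nothing more can be done
None
```

The proud dowel is driven home, the mallet is back on the table, and the lid is closed on the box. The job was handed in at 22.2 s with the gripper still holding the handle and pressing; no verdict was reported.

- **Dowel:** I drove it down with the held mallet until the push rose to about 18 N with no further dowel travel. Afterwards both dowels cast equally short shadows; I did not measure the depth directly. The mallet pitched slightly head-up in the grip under load.
- **Mallet:** It went back close to where it started. The final top view shows it standing clear of the box and let go.
- **Lid:** It slid onto both dowels with almost no side force. At hand-in the tool height was 79.2 mm, against 79.4 mm expected for a closed lid, with about 21 N of downward push and the arm at rest. My last hover check put the lid within about 1 mm of centre.
- **Disagreements:** A sideways force of about 6 N remained while pressing. The push also dropped once to about 9 N while I held position, so I pressed again before handing in.
- **Bystanders:** The jar, brush and disc looked untouched in the last views.

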